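# Slide the checking template out to its handling margin

## Robot

A 6-joint arm with a two-finger parallel gripper is mounted at the origin on the work surface. World frame = base frame: x ahead of the robot, y to its left, z up, the work surface at z = 0. Lengths are in mm, angles in rad, forces in N, time in s.
With the tool pointing down it reaches from about 300 to 775 mm from the base axis. Payload 14.6 kg.
Tool frame: the origin (TCP) lies at the very end of the fingers, on their centre line; the grasp point (between the pads) lies 19 mm behind it; z points along the fingers, y is the direction in which the jaws open and shut (so a half turn about z gives the same grasp; the last joint's range is limited). The gripper opens to 94 mm and grips with 3 to 60 N. Pads are 16 mm wide; open, the fingers measure 119 mm over their backs; the gripper's body (75 mm by 177 mm) begins 78 mm behind the grasp point.
Start: joints at [-1.336, 0.3, 1.521, -0, 1.321, -0.067], TCP at [163.475, -525.134, 205.446] pointing down, gripper open.
Joint ranges: [-3.03, 3.03], [-0.79, 2.21], [0.23, 2.52], [-1.04, 4.18], [0, 3.07], [-2.55, 2.55]. Speed limits (rad/s): [2.22, 2.22, 2.57, 3.14, 3.14, 3.14].

## Interface

Orientations are given as [roll, pitch, yaw] about the fixed x, y, z axes, in that order (R = Rz(yaw) Ry(pitch) Rx(roll)).
In Python, from cell import manip gives the robot as it stands.
- The arm moves only by the shell command python3 -m inch 'ROWS' [FORCE]. ROWS is a JSON object of lists of equal length, an entry for each row: "grip": the opening, from -1 (shut) to 1 (fully open), so that 0 is half open; "travel": the shift along the world's x, y, z in cm, a list of three; "turn": the turn, a rotation vector about the world's x, y, z in degrees, a list of three. A call has 1 to 10 rows; each row is the pose to reach, as a shift and turn from the pose measured when the call began; what a row does not reach only later rows make up. A row lasts 1/8 s, in which the tool goes at most 62.5 mm and 10.7 degrees, less where a joint would pass 70% of its speed; a pose out of reach is approached as far as the arm can. A call with a gripper value outside its range is refused whole. The fingers move at their own pace and stop on an object; FORCE is the grip in N (left out, the last holds). Time passes only in rows, so rows that repeat a pose let the fingers close. It gives the time, the measured TCP pose, the force and the opening at its end, in the units of the state.
- manip.read_state(): the state, without advancing time (a new reading comes with each control period).
- manip.camera(name): name is "scene" or "side" or "wrist"; returns (picture, depth): 384x512x3 uint8, red, green, blue; 384x512 float32, mm along the optical axis (not along the pixel's ray), 0 where there is no reading.
- manip.calibration(name): a dict with "fx", "fy", "cx", "cy" (pixels), "world_from_camera" (4x4, takes a point from camera to world coordinates). Camera axes: x right, y up, looking along -z (the intrinsics and any distortion apply to the point x, -y, -z); pixel columns grow to the right and rows downward; lengths in mm; the calibration is good to about 2 mm. A picture is of the moment at which its call begins: read the wrist's pose just before it. calibration takes no time and is no camera call; for the wrist camera it gives the pose at the moment of the call.
- manip.sign_off(): hands the job in, once; it reports no verdict.
Trained networks look in the newest picture that a camera, given by its name, has taken for a name from the list of things; names that differ only in an ending like _2 or _b are one class to them, and where a whole thing is asked for, a point or a joint stands for the part that bears it (a point fixed in the world has none). Each returns a list of dicts, best first, with "p" (0 to 1); they miss things now and then, are a little off and sometimes report something else, mostly with a low value. They report only what shows in the picture. A call takes as long as a camera call. They do not tell look-alikes from the thing itself.
- manip.look_for(camera, label): "bbox" ([left, top, right, bottom] in pixels, round what is visible of it).
The state is a dict: "clock": time; "joints": joint angles; "qd": joint speeds; "effort": joint torques, N m; "eef_pos": TCP position; "eef_rot": TCP orientation; "wrist_force": force on the tool from outside, world axes, zero at the start; "moment": the same for the moment, N m; "finger_gap": finger opening in mm.
Only numpy, scipy, OpenCV 4.12 (cv2) and the standard library are available. Lean on these libraries where they do the work, as an engineer would, in place of code of your own. Each camera call takes 0.05 s, during which the arm holds its last target.

## Task

The clear acrylic checking template lies flat on the granite base of the measuring stand, too thin to pick up. With the fingertips slide it out over the granite's long edge on the side away from the robot, square to that edge, until the black line stands right above the edge and just the yellow handling margin overhangs, ready to be taken by the margin. Keep it flat on the granite the whole time, never lifted or tipped, and leave the gauge block, the plug gauge and the little carton where they are.

Things in the scene. Friction and masses are not known exactly. Their poses are not given: they have to be found in the camera images.
- granite_edge (a point): Middle of the granite's long top edge on the side away from the robot. x points level out over the edge, away from granite and robot; y runs along the edge, to the left; z up. Seen from here the granite's flat top spans x -300 to 0 and y -250 to 250 mm at z = 0, 75 mm above the bench. It is fixed; its place and yaw (within 20 degrees) differ each time.
- granite: Fixed granite base, black sides, grey speckled top, 300 mm along x, 500 mm along y, top at z = 75 mm. Origin: centre of its underside, on the bench; axes as granite_edge. A flush dark slot crosses it at y = -135 mm. The stand's black column with blue carriage and small dial is fixed on its right end (x -80 to 80, y -250 to -135 mm), 245 mm tall above the granite; not used.
- template: Clear bluish acrylic plate with white engraving, 150 mm along x, 110 along y, 5 thick, about 0.1 kg, loose and flat on the granite; slides with light friction, stays where left. Origin: centre of its underside. The yellow margin is x 40 to 75 mm, full width; it points to the far long edge within 15 degrees. Rear edge: x = -75 mm. Nothing else is within 15 mm. 35 mm overhang does not tip it.
- template_line (a point): Middle of the black line across the template where the yellow margin begins, on its top face: 40 mm along +x from the template's centre, 5 mm above its underside. Axes as the template's.
- gauge_block: Bystander: plain steel gauge block standing on the granite to the right of the template, 35 x 9 mm on plan, 40 mm high. Origin: centre of its underside.
- plug_gauge: Bystander: round steel plug gauge with a green ring standing on the granite to the left of the template, 25 mm diameter, 70 mm high. Origin: centre of its underside.
- carton: Bystander: small white and green carton on the bench to the left of the granite, 90 x 60 mm on plan, 40 mm high. Origin: centre of its underside.
Mind the look-alikes: they are no part of the job. What is meant by the template is not red, and is the smaller of those in its own colour.

How it is judged (in metres and radians):
At the end, for the whole second after the job is handed in: The template rests flat on the granite (3 mm, 0.03 rad), the middle of its black line within 6 mm of the far long edge, its x axis within 0.10 rad of square to it, yellow margin outward; gauge block, plug gauge and carton within 10 mm of where they stood (x of template_line in the frame of granite_edge between -0.006 and 0.006 m and angle between the x axis of template and the x axis of granite_edge, either way round below 0.1 rad and x of template in the frame of granite_edge below 0 m and z of template in the frame of granite_edge between -0.003 and 0.003 m and angle between template's own z axis and vertical below 0.03 rad and linear speed of template below 0.01 m/s and distance of each of gauge_block, plug_gauge, carton from where it was at the start of the episode below 0.01 m); the robot touches nothing.
It fails at once if the template is lifted (its centre more than 6 mm above the granite) or tipped (more than 0.08 rad) (z of template in the frame of granite_edge above 0.006 m or angle between template's own z axis and vertical above 0.08 rad).
It fails at once if the gauge block, plug gauge or carton is moved by more than 10 mm or tipped (distance of any of gauge_block, plug_gauge, carton from where it was at the start of the episode above 0.01 m or angle between any of gauge_block, plug_gauge, carton's own z axis and vertical above 0.2 rad).
It also fails if it takes over 51 s, if anything falls off the work surface, if the arm or the gripper's body presses on something with over 40 N, if the wrist force passes 120 N, or if a joint passes its speed limit or range.

## Working session

There is one attempt and no reset: what is moved stays moved. The work goes in short steps, Python scripts to look and compute and a shell command to move; the robot and the scene stay as the last step left them, time stands still between calls to the robot, and variables do not carry over. Pictures are saved under pics/ and viewed, and the job is handed in when it is done.

```bash
ls; mkdir -p pics
python3 - <<'E'
from cell import manip
import cv2,numpy as np
s=manip.read_state();print(s)
for n in("scene","side","wrist"):
    p,d=manip.camera(n);cv2.imwrite(f"pics/{n}0.png",p[:,:,::-1]);np.savez(f"{n}0.npz",p=p,d=d)
    c=manip.calibration(n);print(n,c)
    np.save(f"{n}0_T.npy",np.array(c["world_from_camera"]))
    if n!="wrist":
        for l in("template","granite","gauge_block","plug_gauge","carton"):print(l,manip.look_for(n,l))
print(manip.read_state()["clock"])
E
```

```text
pics
{'clock': 0.0, 'joints': array([-1.33559386e+00,  3.00483035e-01,  1.52162534e+00,  4.32361477e-05,
        1.32072154e+00, -6.65574110e-02]), 'qd': array([-0.0002362 ,  0.00190587, -0.00157483,  0.00037446, -0.00143196,
        0.00028497]), 'effort': array([ 1.72353277e-03, -5.31801581e+01, -3.52735054e+01,  7.08469329e-02,
        2.43713718e-02, -1.08839333e-04]), 'eef_pos': array([ 163.42393321, -524.85898444,  204.86107436]), 'eef_rot': array([-3.14036092e+00, -1.24073442e-04,  3.01749072e-01]), 'wrist_force': array([-0.67338732, -0.35951161, -0.02741722]), 'moment': array([-0.01904598, -0.04702001,  0.03266689]), 'finger_gap': 94.08344549105479}
scene {'fx': 353.3304467467435, 'fy': 353.3304467467435, 'cx': 252.95190930398465, 'cy': 191.6428093683549, 'world_from_camera': array([[-1.06696911e-01, -5.66171562e-01,  8.17352758e-01,
         1.20129888e+03],
       [ 9.94288967e-01, -6.26443581e-02,  8.64010143e-02,
         1.67409814e+02],
       [ 2.28474167e-03,  8.21903551e-01,  5.69622097e-01,
         5.42212678e+02],
       [ 0.00000000e+00,  0.00000000e+00,  0.00000
[... 1048 characters left out ...]
5.2, 165.7, 395.5, 347.7], 'p': 0.72}]
gauge_block [{'bbox': [272.9, 254.0, 289.9, 265.5], 'p': 0.47}]
plug_gauge [{'bbox': [294.3, 150.5, 307.0, 171.4], 'p': 0.77}]
carton [{'bbox': [253.2, 149.9, 285.6, 167.7], 'p': 0.94}]
wrist {'fx': 342.5179079806796, 'fy': 342.5179079806796, 'cx': 250.7622351625869, 'cy': 194.02867141007712, 'world_from_camera': array([[ 2.98327876e-01,  9.15311295e-01,  2.70565541e-01,
         2.41946895e+02],
       [-9.54462468e-01,  2.86496994e-01,  8.31917693e-02,
        -5.01225042e+02],
       [-1.36984800e-03, -2.83063078e-01,  9.59100317e-01,
         3.84956576e+02],
       [ 0.00000000e+00,  0.00000000e+00,  0.00000000e+00,
         1.00000000e+00]])}
0.65
```

View pics/scene0.png

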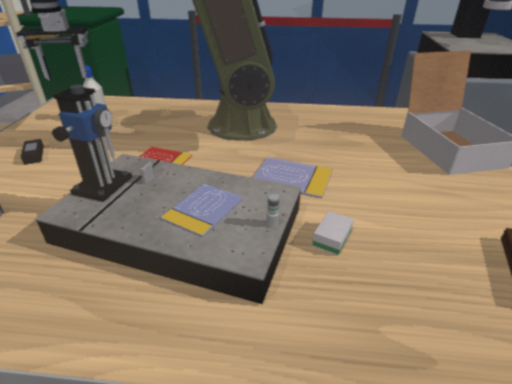

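View pics/side0.png

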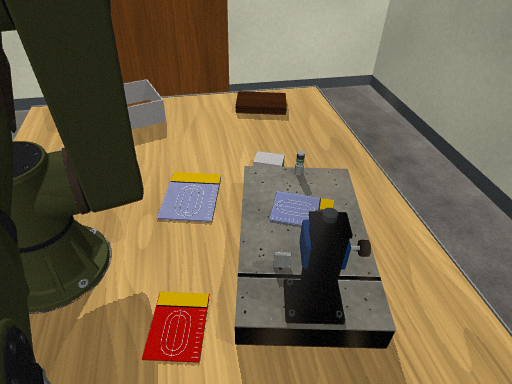

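View pics/wrist0.png

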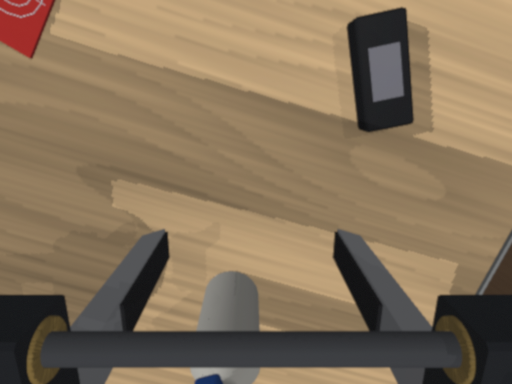

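The template candidates in the scene picture:
- Red plate on the bench, about (165,155). Ruled out because it is red.
- Large blue plate on the bench, about (292,176). Ruled out because it is the bigger blue one.
- Small blue plate on the granite, about (202,209). This one fits: blue, the smaller of the two, and on the granite.

Next I'll enlarge that plate to confirm it and measure.

```bash
cat > h.py <<'E'
import numpy as np,cv2
def cloud(d,c,T=None):
    T=np.array(c["world_from_camera"]) if T is None else T
    v,u=np.mgrid[:d.shape[0],:d.shape[1]].astype(float)
    P=np.stack([(u-c["cx"])/c["fx"]*d,-(v-c["cy"])/c["fy"]*d,-d],-1)
    return P@T[:3,:3].T+T[:3,3]
def ray(uv,c,z):
    T=np.array(c["world_from_camera"]);uv=np.atleast_2d(uv).astype(float)
    r=np.stack([(uv[:,0]-c["cx"])/c["fx"],-(uv[:,1]-c["cy"])/c["fy"],-np.ones(len(uv))],-1)@T[:3,:3].T
    return T[:3,3]+r*((z-T[2,3])/r[:,2])[:,None]
E
python3 - <<'E'
from cell import manip
from h import *
for n in("scene","side"):
    f=np.load(n+"0.npz");c=manip.calibration(n);P=cloud(f["d"],c);z=P[...,2]
    m=(abs(z-76)<10)&(P[...,0]>200)&(P[...,0]<900)&(f["d"]>0)
    k,l,st,_=cv2.connectedComponentsWithStats(m.astype(np.uint8));i=1+np.argmax(st[1:,4]);m=l==i
    q=P[m];print(n,st[i],"z med",np.median(q[:,2]),np.percentile(q[:,2],[5,95]))
    r=cv2.minAreaRect(q[:,:2].astype(np.float32));print(r);print(cv2.boxPoints(r))
    p=f["p"].astype(int)
    hsv=cv2.cvtColor(f["p"],cv2.COLOR_RGB2HSV)
    y=(hsv[...,0]>15)&(hsv[...,0]<35)&(hsv[...,1]>150)&(abs(z-80)<12)
    b=(hsv[...,0]>105)&(hsv[...,0]<130)&(hsv[...,1]>50)&(abs(z-80)<12)
    for nm,mm in(("yel",y),("blue",b)):
        k,l,st,_=cv2.connectedComponentsWithStats((mm&(cv2.dilate(m.astype(np.uint8),np.ones((5,5)))>0)).astype(np.uint8))
        if k<2: continue
        i=1+np.argmax(st[1:,4]);q=P[l==i];print(nm,st[i],np.median(q[:,2]));r=cv2.minAreaRect(q[:,:2].astype(np.float32));print(r,cv2.boxPoints(r).tolist())
f=np.load("scene0.npz")["p"][...,::-1]
cv2.imwrite("pics/crop1.png",cv2.resize(f[140:300,30:310],None,fx=2.8,fy=2.8,interpolation=cv2.INTER_CUBIC))
f=np.load("side0.npz")["p"][...,::-1]
cv2.imwrite("pics/crop2.png",cv2.resize(f[140:350,225:405],None,fx=2.8,fy=2.8,interpolation=cv2.INTER_CUBIC))
E
```

```text
scene [   35   154   266   128 18292] z med 75.3195676532273 [73.46411209 80.5782521 ]
((587.7181396484375, -71.28079223632812), (502.62408447265625, 303.3735046386719), 77.34313201904297)
[[ 384.65198 -283.24954]
 [ 680.65344 -349.72226]
 [ 790.7843   140.68796]
 [ 494.78284  207.16068]]
yel [163 210  47  24 471] 80.2479590408451
((657.280517578125, -28.61138916015625), (103.82598114013672, 30.965877532958984), 64.74464416503906) [[621.128662109375, -68.9564437866211], [649.1346435546875, -82.16813659667969], [693.432373046875, 11.733665466308594], [665.4263916015625, 24.945358276367188]]
blue [194 193  47  32 449] 80.11575984573244
((603.7459716796875, 30.70381736755371), (49.19520950317383, 107.8355941772461), 63.73920440673828) [[544.5096435546875, 32.50128936767578], [641.2154541015625, -15.211395263671875], [662.9822998046875, 28.90634536743164], [566.2764892578125, 76.61903381347656]]
side [  235   166   161   167 15593] z med 74.78778580481026 [72.6875572  79.77423585]
((588.7061157226562, -68.2049560546875), (505.1067199707031, 300.3990173339844), 77.2361831665039)
[[ 386.42093 -281.33353]
 [ 679.3967  -347.70148]
 [ 790.99133  144.92361]
 [ 498.0155   211.29156]]
yel [320 198  14  12 122] 79.94811972164587
((672.408203125, 2.0287857055664062), (43.75579833984375, 33.35888671875), 68.20327758789062) [[648.797607421875, -12.0916748046875], [679.7716064453125, -24.478321075439453], [696.018798828125, 16.149246215820312], [665.0447998046875, 28.535892486572266]]
blue [ 270  191   50   35 1044] 79.62489717776856
((588.8040771484375, 3.0527572631835938), (111.91463470458984, 113.43038177490234), 64.95484161376953) [[513.7330322265625, -23.633758544921875], [616.498046875, -71.65251922607422], [663.8751220703125, 29.739273071289062], [561.110107421875, 77.7580337524414]]
```

View pics/crop1.png

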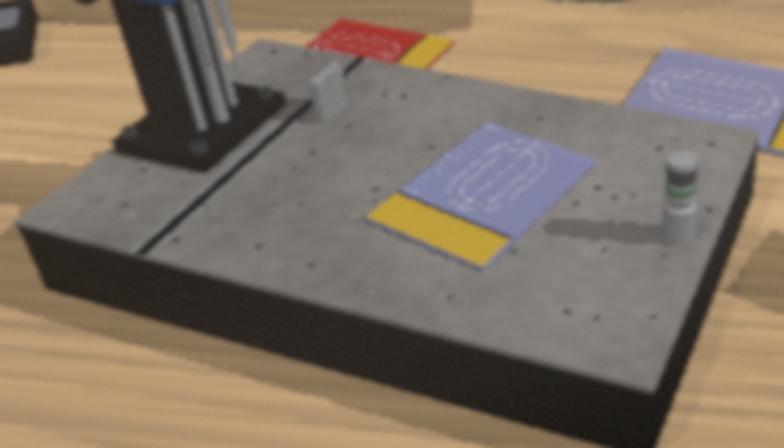

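View pics/crop2.png

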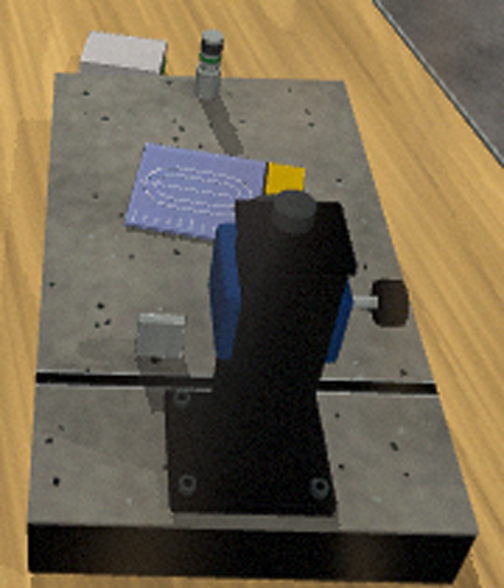

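Crop 1 confirms it. The small blue plate lies on the granite with its yellow margin, about (437,230) in the crop, facing the far edge, and its black line runs from (400,192) to (512,237). The template is about 12° clockwise of square. Next I'll fix the bystanders in the edge frame.

```bash
cat >> h.py <<'E'
G=np.array([735.7,-103.0]);YAW=np.deg2rad(-12.7)
EX=np.array([np.cos(YAW),np.sin(YAW)]);EY=np.array([-EX[1],EX[0]])
def edge(p):
    q=np.asarray(p)[...,:2]-G;return np.stack([q@EX,q@EY],-1)
def world(e):
    e=np.asarray(e,float);return G+e[...,:1]*EX+e[...,1:2]*EY
E
python3 - <<'E'
from cell import manip
from h import *
for n in("scene","side"):
    f=np.load(n+"0.npz");c=manip.calibration(n);P=cloud(f["d"],c);e=edge(P);z=P[...,2]
    m=(f["d"]>0)&(z>90)&(z<160)&(e[...,0]>-300)&(e[...,0]<0)&(abs(e[...,1])<250)
    k,l,st,_=cv2.connectedComponentsWithStats(m.astype(np.uint8))
    for i in range(1,k):
        if st[i,4]>12:q=e[l==i];zz=z[l==i];print(n,st[i],q.min(0).round(),q.max(0).round(),zz.max().round())
print("slotcheck/tmpl", edge([[604.5,-4.5],[537,27],[513.7,-23.6],[561,77.8],[640,-21]]).round(1))
E
```

```text
scene [ 72 151  43  45 996] [-200. -239.] [ -98. -153.] 160.0
scene [112 158   4   7  15] [-153. -147.] [-148. -142.] 159.0
scene [140 162  13  17 140] [-227. -113.] [-189. -103.] 117.0
scene [121 171   6   7  23] [-198. -174.] [-181. -154.] 96.0
scene [266 194  13  29 315] [-155.  212.] [-132.  235.] 147.0
side [295 151  10  21 161] [-158.  209.] [-135.  231.] 147.0
side [274 252  17  12 182] [-226. -113.] [-191. -100.] 118.0
side [296 274  39  39 792] [-183. -227.] [-119. -164.] 160.0
side [286 279   8   8  37] [-202. -169.] [-188. -156.] 96.0
side [288 310   7   7  37] [-202. -236.] [-191. -223.] 97.0
side [336 311   8   8  42] [-113. -237.] [ -98. -225.] 96.0
slotcheck/tmpl [[-149.6   67.2]
 [-222.4   83.1]
 [-234.    28.7]
 [-210.2  138. ]
 [-111.4   59. ]]
```

```bash
python3 -m inch '{"grip":[0.5,0.5,0.5,0.5,0.5,0.5,0.5,0.5,0.5],"travel":[[1,6,0],[2,12,0],[3,17,0],[3.7,22.5,0],[6.5,28,0],[9,33,0],[12,38,0],[14.5,43,0],[16.7,47.5,0]],"turn":[[0,0,0],[0,0,0],[0,0,-4],[0,0,-8],[0,0,-12],[0,0,-16],[0,0,-20],[0,0,-24],[0,0,-28]]}'
```

```text
clock: 1.78
eef_pos: [331.0, -48.2, 205.8]
eef_rot: [3.142, -0.001, -0.189]
wrist_force: [0.2, -1.5, -0.5]
finger_gap: 70.4
```

```bash
python3 -m inch '{"grip":[0.5,0.5,0.5,0.5,0.5,0.5,0.5],"travel":[[5,2.5,0],[10,5,0],[15,7.5,0],[17.9,8.9,-2],[17.9,8.9,-6],[17.9,8.9,-8],[17.9,8.9,-8]],"turn":[[0,0,-4],[0,0,-8],[0,0,-12],[0,0,-14.2],[0,0,-14.2],[0,0,-14.2],[0,0,-14.2]]}'
python3 - <<'E'
from cell import manip
import cv2
p,d=manip.camera("wrist");cv2.imwrite("pics/w1.png",p[:,:,::-1])
p,d=manip.camera("side");cv2.imwrite("pics/s1.png",p[:,:,::-1])
E
```

```text
clock: 2.65
eef_pos: [509.4, 40.8, 124.7]
eef_rot: [3.14, 0.001, -0.436]
wrist_force: [0.4, 0.2, 1.0]
finger_gap: 70.9
```

View pics/w1.png

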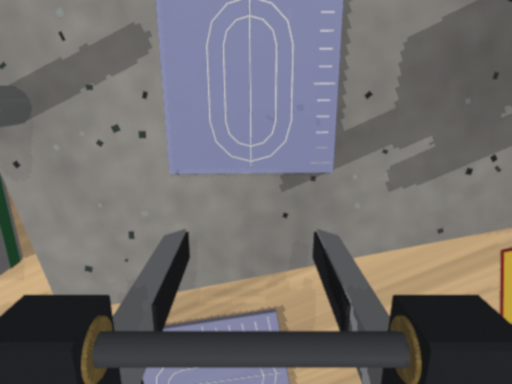

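The wrist view shows the template's rear edge, from (168,174) to (334,173), square in front of both fingertips at about (185,235) and (318,235). I'll check that edge against the earlier numbers before descending.

Run:
```python
from cell import manip
from h import *
c=manip.calibration("wrist");q=ray([[169,174],[333,173]],c,80);print(q.round(1),edge(q).round(1),np.linalg.norm(q[0]-q[1]))
s=manip.read_state();x=np.array([np.cos(s["eef_rot"][2]),np.sin(s["eef_rot"][2])])
print([(p[:2]-s["eef_pos"][:2])@x for p in q], [(p[:2]-s["eef_pos"][:2])@np.array([-x[1],x[0]]) for p in q])
```

```text
[[560.5  77.8  80. ]
 [514.3 -23.2  80. ]] [[-210.7  137.8]
 [-233.5   29.2]] 111.0428849996683
[np.float64(29.714026785922105), np.float64(30.567940746635394)] [np.float64(54.73877412456666), np.float64(-56.300827549778596)]
```

```bash
python3 -m inch '{"grip":[0.5,0.5,0.5,0.5,0.5],"travel":[[0,0,-2],[0,0,-3.5],[0,0,-4.4],[0,0,-4.7],[0,0,-4.7]],"turn":[[0,0,0],[0,0,0],[0,0,0],[0,0,0],[0,0,0]]}'; python3 -c "
from cell import manip;print(manip.read_state()['wrist_force'],manip.read_state()['eef_pos'])"
```

```text
clock: 3.38
eef_pos: [510.6, 40.7, 80.0]
eef_rot: [-3.141, -0.002, -0.437]
wrist_force: [-0.3, 0.6, 0.9]
finger_gap: 70.5
[-0.27341578  0.58230497  0.89051898] [510.58224127  40.74219291  79.98389434]
```

```bash
python3 -m inch '{"grip":[0.5,0.5,0.5],"travel":[[0,0,-0.2],[0,0,-0.28],[0,0,-0.28]],"turn":[[0,0,0],[0,0,0],[0,0,0]]}'; python3 -c "
from cell import manip;print(manip.read_state()['wrist_force'],manip.read_state()['eef_pos'])
p=manip.camera('side')[0]
print(manip.read_state()['eef_pos'])"
```

```text
clock: 3.75
eef_pos: [510.6, 40.7, 77.2]
eef_rot: [-3.141, -0.002, -0.437]
wrist_force: [-0.7, 0.3, 1.1]
finger_gap: 70.5
[-0.69022539  0.34356304  1.0726529 ] [510.61997334  40.72910414  77.2311661 ]
[510.61340777  40.7370388   77.23946273]
```

```bash
python3 -m inch '{"grip":[0.5,0.5,0.5,0.5,0.5,0.5,0.5,0.5,0.5,0.5],"travel":[[0.6,-0.28,0],[1.2,-0.56,0],[1.6,-0.75,0],[1.81,-0.85,0],[2.26,-1.05,0],[2.72,-1.26,0],[3.18,-1.46,0],[3.64,-1.65,0],[4.11,-1.83,0],[4.58,-2.01,0]],"turn":[[0,0,0],[0,0,0],[0,0,0],[0,0,0],[0,0,0.8],[0,0,1.5],[0,0,2.3],[0,0,3.1],[0,0,3.8],[0,0,4.6]]}'
cat > look.py <<'E'
import sys
from cell import manip
from h import *
s=manip.read_state();c=manip.calibration("wrist")
p,d=manip.camera("wrist");cv2.imwrite(f"pics/w{sys.argv[1]}.png",p[:,:,::-1]);np.savez(f"w{sys.argv[1]}.npz",p=p,d=d,T=c["world_from_camera"])
print(s["eef_pos"].round(1),np.rad2deg(s["eef_rot"]).round(2),s["wrist_force"].round(1),"edge",edge(s["eef_pos"]).round(1))
E
python3 look.py 2
```

```text
clock: 5.05
eef_pos: [556.7, 20.5, 77.2]
eef_rot: [-3.141, -0.002, -0.355]
wrist_force: [-0.7, 0.0, -0.4]
finger_gap: 70.4
[556.7  20.5  77.2] [-1.7997e+02 -1.4000e-01 -2.0360e+01] [-0.7  0.  -0.4] edge [-201.7   81.2]
```

View pics/w2.png

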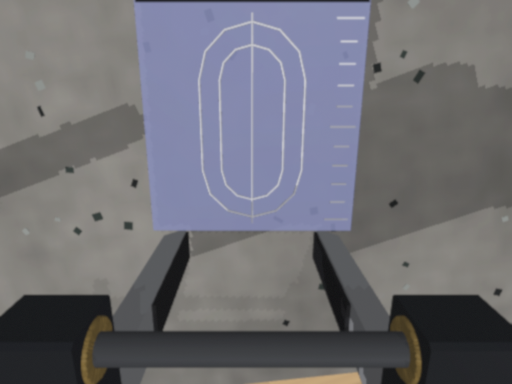

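```bash
python3 -m inch '{"grip":[0.5,0.5,0.5,0.5,0.5,0.5,0.5,0.5,0.5,0.5],"travel":[[0.47,-0.17,0],[0.94,-0.34,0],[1.42,-0.49,0],[1.89,-0.65,0],[2.37,-0.79,0],[2.85,-0.93,0],[3.33,-1.06,0],[3.82,-1.19,0],[4.3,-1.31,0],[4.79,-1.42,0]],"turn":[[0,0,0.8],[0,0,1.5],[0,0,2.3],[0,0,3.1],[0,0,3.8],[0,0,4.6],[0,0,5.4],[0,0,6.2],[0,0,6.9],[0,0,7.7]]}'
python3 look.py 3
python3 - <<'E'
from cell import manip
import cv2
p,d=manip.camera("scene");cv2.imwrite("pics/sc3.png",cv2.resize(p[120:310,30:310,::-1],None,fx=2.8,fy=2.8,interpolation=cv2.INTER_CUBIC))
E
```

```text
clock: 6.35
eef_pos: [605.3, 6.0, 77.3]
eef_rot: [-3.141, -0.003, -0.22]
wrist_force: [-1.5, 0.0, 0.4]
finger_gap: 70.3
[605.3   6.   77.3] [-1.7997e+02 -1.6000e-01 -1.2580e+01] [-1.5  0.   0.4] edge [-151.1   77.7]
```

View pics/w3.png

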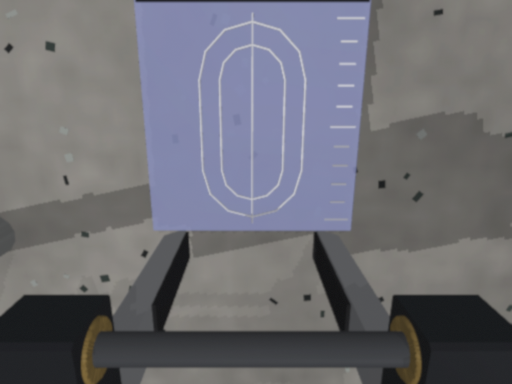

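View pics/sc3.png

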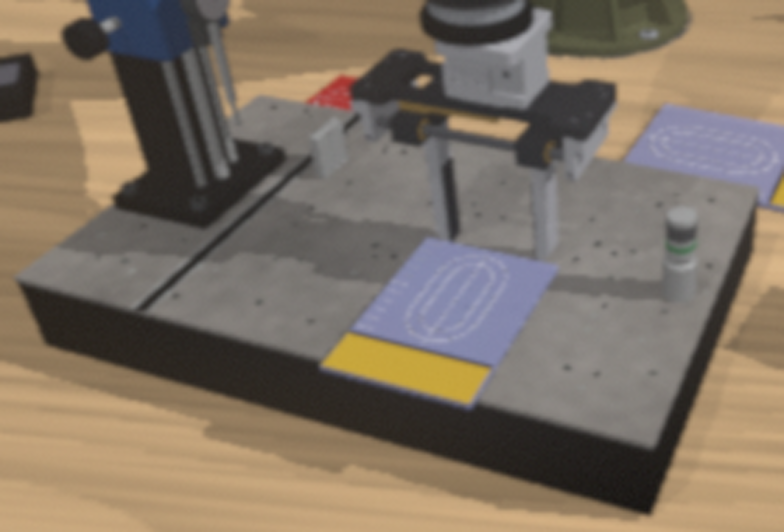

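The push is working. In the scene crop the plate is nearly parallel to the edge, its black line runs from (355,335) to (490,367), and the margin is just over the edge. In the wrist view both fingers touch the rear edge at row 231. Now I'll work out how much is left.

Run:
```python
from cell import manip
from h import *
c=dict(manip.calibration("wrist"));
q=ray([[153.5,231],[351.5,231],[136,1.5],[370,2]],c,80);print(edge(q).round(1))
cs=manip.calibration("scene")
k=lambda u,v:(30+(u+.5)/2.8-.5,120+(v+.5)/2.8-.5)
q=ray([k(355,335),k(490,367),k(430,238),k(556,264)],cs,80);print("tmpl",edge(q).round(1))
q=ray([k(20,285),k(652,447)],cs,75);print("edge corners",edge(q).round(1))
```

```text
[[-142.5  131.2]
 [-142.1   21.1]
 [ -28.3  130.5]
 [ -28.3   22.3]]
tmpl [[ -24.3   28.6]
 [ -26.1  129.5]
 [-140.2   24.5]
 [-141.9  129.4]]
edge corners [[ 4.100e+00 -2.374e+02]
 [ 1.000e-01  2.500e+02]]
```

```bash
python3 -m inch '{"grip":[0.5,0.5,0.5,0.5,0.5,0.5,0.5,0.5],"travel":[[0.35,-0.08,0],[0.7,-0.16,0],[1.05,-0.24,0],[1.4,-0.32,0],[1.7,-0.38,0],[1.95,-0.44,0],[2.15,-0.48,0],[2.15,-0.48,0]],"turn":[[0,0,0],[0,0,0],[0,0,0],[0,0,0],[0,0,0],[0,0,0],[0,0,0],[0,0,0]]}'
python3 look.py 4
python3 - <<'E'
from cell import manip
import cv2,numpy as np
p,d=manip.camera("scene");np.savez("sc4.npz",p=p,d=d);cv2.imwrite("pics/sc4.png",cv2.resize(p[195:295,100:260,::-1],None,fx=5,fy=5,interpolation=cv2.INTER_CUBIC))
E
```

```text
clock: 7.45
eef_pos: [627.1, 1.2, 77.2]
eef_rot: [-3.141, -0.003, -0.22]
wrist_force: [-0.2, -0.1, 0.1]
finger_gap: 70.5
[627.1   1.2  77.2] [-179.96   -0.19  -12.6 ] [-0.2 -0.1  0.1] edge [-128.8   77.8]
```

View pics/w4.png

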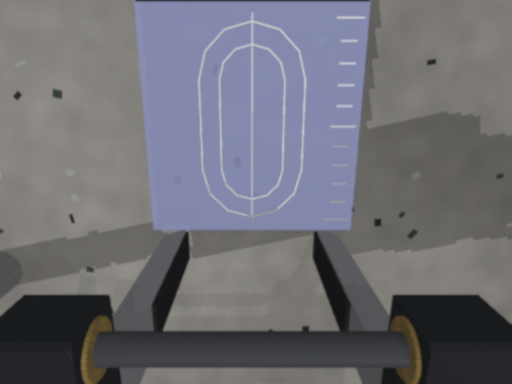

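View pics/sc4.png

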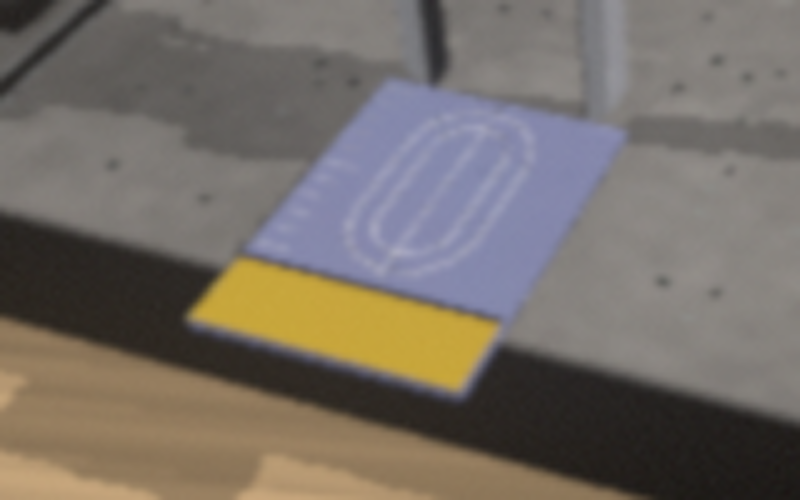

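```bash
cat > fit.py <<'E'
import sys
from cell import manip
from h import *
def fitedge(p,c):
    g=cv2.cvtColor(p,cv2.COLOR_RGB2GRAY).astype(float)
    pts=[]
    for u in list(range(50,132))+list(range(206,258)):
        v0=228+(u-42)*(280-226)/(262-42)
        col=g[int(v0)-12:int(v0)+12,u];dd=np.diff(cv2.GaussianBlur(col[:,None],(1,3),0)[:,0])
        i=int(np.argmin(dd))
        if 0<i<len(dd)-1:
            a,b,e=dd[i-1:i+2];o=(a-e)/(2*(a-2*b+e));pts.append((u,int(v0)-12+i+.5+o))
    q=edge(ray(pts,c,75))
    l=cv2.fitLine(q.astype(np.float32),cv2.DIST_HUBER,0,.01,.01).ravel()
    return l,q
def fitline(p,c,lo,hi):
    g=p.astype(float).sum(2); pts=[]
    for u in range(lo[0]+3,hi[0]-2):
        v0=lo[1]+(hi[1]-lo[1])*(u-lo[0])/(hi[0]-lo[0])
        r=int(round(v0));col=g[r-3:r+4,u]
        hs=cv2.cvtColor(p[r-5:r+7,u:u+1],cv2.COLOR_RGB2HSV)[:,0,0]
        y=np.argmax(hs<60) # first yellow row
        pts.append((u,r-5+y-1.))
    q=edge(ray(pts,c,80));return cv2.fitLine(q.astype(np.float32),cv2.DIST_HUBER,0,.01,.01).ravel(),np.array(pts)
if __name__=="__main__":
    f=np.load(sys.argv[1]);c=manip.calibration("scene")
    l,q=fitedge(f["p"],c);print("edge",l,"ang deg",np.rad2deg(np.arctan(l[0]/l[1])))
    a=[float(t) for t in sys.argv[2:6]]
    m,pts=fitline(f["p"],c,(int(a[0]),a[1]),(int(a[2]),a[3]));print("line",m,np.rad2deg(np.arctan(m[0]/m[1])))
    ym=(m[3]);ex=l[2]+(ym-l[3])*l[0]/l[1];print("line x rel edge",m[2]-ex)
E
python3 fit.py sc4.npz 149 246 200 259
python3 - <<'E'
from cell import manip
from h import *
q=edge(ray([[153.5,230.5],[351.5,230.5]],manip.calibration("wrist"),80));print(q.round(1))
E
```

```text
edge [1.0377922e-03 9.9999946e-01 8.7251097e-01 1.3814257e+01] ang deg 0.05946112
line [ 5.900186e-03 -9.999826e-01 -6.069734e+00  6.325647e+01] -0.33805773
line x rel edge -6.993556
[[-120.2  131.2]
 [-119.8   21.2]]
```

Two independent estimates put the line 5 to 7 mm short, so I'll push 6 mm more, slowly.

```bash
python3 -m inch '{"grip":[0.5,0.5,0.5,0.5,0.5],"travel":[[0.17,-0.04,0],[0.33,-0.07,0],[0.47,-0.1,0],[0.59,-0.13,0],[0.59,-0.13,0]],"turn":[[0,0,0],[0,0,0],[0,0,0],[0,0,0],[0,0,0]]}'
python3 look.py 5
python3 -m inch '{"grip":[0.5,0.5,0.5,0.5,0.5,0.5,0.5,0.5,0.5],"travel":[[-0.5,0.11,0],[-1.5,0.34,0],[-2.5,0.56,0],[-2.9,0.65,1],[-2.9,0.65,4],[-2.9,0.65,8],[-2.9,0.65,11],[-2.9,0.65,12],[-2.9,0.65,12]],"turn":[[0,0,0],[0,0,0],[0,0,0],[0,0,0],[0,0,0],[0,0,0],[0,0,0],[0,0,0],[0,0,0]]}'
python3 look.py 6
python3 - <<'E'
from cell import manip
import cv2,numpy as np
p,d=manip.camera("scene");np.savez("sc5.npz",p=p,d=d);cv2.imwrite("pics/sc5.png",cv2.resize(p[195:295,100:260,::-1],None,fx=5,fy=5,interpolation=cv2.INTER_CUBIC))
E
python3 fit.py sc5.npz 149 250 200 262
```

```text
clock: 8.18
eef_pos: [633.0, -0.1, 77.2]
eef_rot: [-3.141, -0.003, -0.22]
wrist_force: [0.8, 0.8, 0.3]
finger_gap: 70.3
[ 6.33e+02 -1.00e-01  7.72e+01] [-179.96   -0.19  -12.6 ] [0.8 0.8 0.3] edge [-122.8   77.8]
clock: 9.35
eef_pos: [603.9, 6.4, 197.3]
eef_rot: [-3.141, -0.004, -0.22]
wrist_force: [0.0, 0.1, -0.7]
finger_gap: 70.6
[603.9   6.4 197.3] [-179.96   -0.22  -12.6 ] [ 0.   0.1 -0.7] edge [-152.6   77.8]
edge [ 8.0867205e-04  9.9999970e-01  9.2405415e-01 -8.1191874e+00] ang deg 0.046333496
line [ 4.5255820e-05 -1.0000000e+00 -2.6531112e-01  7.5908768e+01] -0.0025929674
line x rel edge -1.2573164
```

View pics/w6.png

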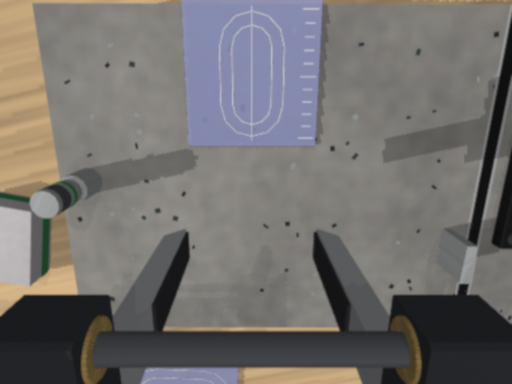

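View pics/sc5.png

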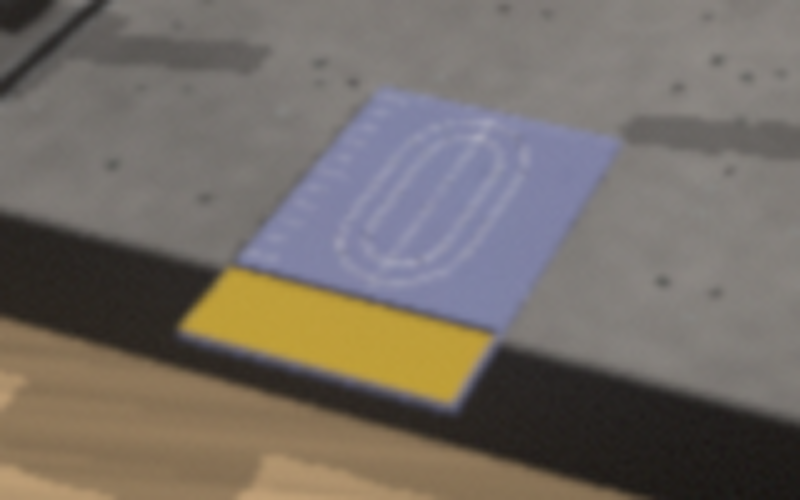

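The template lies flat and the margin overhangs, with the line at about the edge. The wrist view now shows both the granite edge (row about 3) and the plate's rear edge (row 146), so it gives an independent check.

Run:
```python
from cell import manip
from h import *
f=np.load("w6.npz");g=cv2.cvtColor(f["p"],cv2.COLOR_RGB2HSV)
for u in(80,130,360,420,470):print(u,f["p"][:7,u].tolist())
for u in (200,250,300): print(u,f["p"][143:149,u].tolist())
c=dict(manip.calibration("wrist"));c["world_from_camera"]=f["T"]
print(edge(ray([[100,3],[165,2.5],[400,2],[450,2.5]],c,75)).round(1)); r=edge(ray([[190,146],[316,146]],c,80));print(r.round(1))
fs=np.load("sc5.npz");cs=manip.calibration("scene")
P=cloud(fs["d"],cs);h=cv2.cvtColor(fs["p"],cv2.COLOR_RGB2HSV);z=P[...,2];e=edge(P)
for n,m in(("blue",(h[...,0]>105)&(h[...,0]<130)&(h[...,1]>50)),("yel",(h[...,0]>15)&(h[...,0]<35)&(h[...,1]>150))):
    m=m&(abs(z-80)<12)&(e[...,0]>-140)&(e[...,0]<50)&(abs(e[...,1]-78)<70);print(n,m.sum(),np.median(z[m]),e[m].min(0),e[m].max(0))
P0=cloud(np.load("scene0.npz")["d"],cs)
for n,b in(("plug",(255,190,290,232)),("block",(136,160,160,186)),("carton",(310,210,356,254))):
    d=np.load("scene0.npz")["d"][b[1]:b[3],b[0]:b[2]]-fs["d"][b[1]:b[3],b[0]:b[2]];print(n,"changed px",(abs(d)>15).sum())
```

```text
80 [[199, 168, 126], [196, 167, 125], [186, 160, 125], [160, 144, 122], [135, 129, 120], [128, 125, 120], [128, 126, 120]]
130 [[204, 173, 130], [203, 172, 130], [192, 166, 129], [166, 149, 126], [138, 132, 123], [131, 128, 123], [131, 130, 124]]
360 [[152, 129, 98], [151, 128, 97], [148, 126, 97], [142, 123, 99], [132, 122, 107], [125, 121, 114], [123, 120, 116]]
420 [[149, 126, 96], [149, 126, 96], [148, 125, 97], [144, 125, 101], [136, 125, 109], [128, 124, 117], [127, 125, 119]]
470 [[171, 145, 109], [155, 131, 99], [145, 123, 93], [139, 119, 94], [133, 121, 106], [128, 124, 117], [127, 125, 120]]
200 [[133, 139, 175], [133, 137, 171], [127, 129, 154], [123, 123, 130], [127, 125, 122], [132, 129, 124]]
250 [[133, 139, 174], [133, 138, 171], [127, 129, 154], [122, 122, 130], [125, 124, 121], [129, 127, 122]]
300 [[134, 139, 175], [134, 139, 173], [128, 131, 155], [124, 123, 130], [128, 125, 122], [131, 129, 124]]
[[ -2.1 197. ]
 [ -1.6 145.5]
 [ -0.8 -40. ]
 [ -1.1 -79.5]]
[[-114.3  130.2]
 [-114.    20.8]]
blue 1498 80.05554658450208 [-110.1152608    24.14052568] [7.35314146e-02 1.31091826e+02]
yel 760 80.22272812163078 [ 2.03600349 22.86207731] [ 35.77904946 129.06355243]
plug changed px 10
block changed px 8
carton changed px 11
```

```bash
python3 -c "
from cell import manip;print(manip.read_state()['clock'],manip.read_state()['qd'].round(3));print(manip.sign_off())"
```

```text
9.45 [ 0.001  0.007 -0.001 -0.     0.001 -0.002]
the job is handed in; nothing more can be done
None
```

I pushed the small blue template on the granite from its rear edge with two fingertips. It turned about 12° to square and slid until its black line was at the far edge. I then backed off, raised the gripper clear and handed the job in at 9.45 s.

My last checks, with the gripper clear of everything:

| Check | Result |
|---|---|
| Line from the edge, scene camera | -1.3 mm (just short of the edge) |
| Line from the edge, wrist camera | about +2.8 mm (just past the edge) |
| Squareness | within about 0.2° |
| Height of the template's top face | about 80 mm, so flat on the granite |
| Gauge block, plug gauge, carton | no visible change from the first picture |

The two cameras disagree on the line by about 4 mm, but both are within the 6 mm allowed. I did no further check to settle which is closer. I saw no contact force above about 1.5 N in the readings after each move.

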